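# Spin the wheel and brake it with its valve at the plate

### The arm

A 6-joint arm with a two-finger parallel gripper is mounted at the origin on a cart in front of the work surface, level with it; the furniture and walls round the work are solid. World frame = base frame: x ahead of the robot, y to its left, z up, the work surface at z = 0. Lengths are in mm, angles in rad, forces in N, time in s.
With the tool pointing down it reaches from about 325 to 900 mm from the base axis. Payload 3.5 kg.
Tool frame: the origin (TCP) lies at the very end of the fingers, on their centre line; the grasp point (between the pads) lies behind it (env.hold_point_z is the z of the grasp point in the tool frame, in mm); z points along the fingers, y is the line along which they close (so a half turn about z gives the same grasp; the last joint's range is limited). The gripper opens to 85 mm and grips with 20 to 120 N. Pads are 22 mm wide; open, the fingers measure 114 mm over their backs; the gripper's body (76 mm by 85 mm) begins 54 mm behind the grasp point. The pads swing forward as they close: fully open they stand 13 mm farther back than shut.
Start: joints at [-1.362, 0.276, -0.026, 1.268, 0, 1.467], TCP at [191.721, -594.866, 231.313] pointing down, gripper open.
Joint ranges: [-3.12, 3.12], [-0.85, 1.88], [-1.08, 1.24], [-1.95, 2.15], [-1.57, 1.53], [-3.14, 3.14]. Speed limits (rad/s): [2.57, 2.57, 3.14, 3.14, 3.14, 3.14].

### API

Orientations are given as a unit quaternion [x, y, z, w].
In Python, from station import env, gripper_to, solver, status, read_camera, hand_in gives the robot as it stands. The module is installed in compiled form; this text tells all that it offers. Calls block until the motion is done:
- env.reach(position, orientation): joint-space move of the TCP to a pose.
- env.movel(position, frame=None, feed=150, threshold=None): straight line of the TCP; frame=None keeps the orientation; feed is the mean speed in mm/s. With threshold (N) it stops when the force on the tool has changed by that much, and returns True; else False.
- env.move_joints(angles): joint-space move.
- gripper_to(opening): opening from 0.0 (shut) to 1.0 (fully open); the grip force is fixed at half the most; returns when the fingers have stopped.
- env.sleep(seconds).
- solver.ik(position, orientation): joint angles nearest the present ones, or None.
- status.sense(): the state.
- read_camera(name): name is "side" or "top"; returns a dict with "frame" (420x560x3 uint8, red, green, blue), "camera_matrix" (3x3 intrinsics, pixels), "k1" (the pictures are not rectified: a ray, as slopes to the right and down, at radius r is drawn at 1 + k1 r^2 times it, then the intrinsics apply), "R" (3x3) and "t" (3): a world point X has camera coordinates R X + t. Camera axes: x right, y down, z forward; pixel columns grow to the right and rows downward; lengths in mm; the calibration is good to about 2 mm. A picture is of the moment at which its call begins. There is no depth.
A pose or a line that the arm cannot do raises env.Unreachable and nothing moves.
- hand_in(): hands the job in; it is judged then, once.
The state is a dict: "time": time; "joint_positions": joint angles; "joint_velocities": joint speeds; "joint_torque": joint torques, N m; "eef_pos": TCP position; "ee_rot": TCP orientation; "wrist_force": force on the tool from outside, world axes, zero at the start; "ft_torque": the same for the moment, N m; "width": opening from 0.0 (shut) to 1.0 (fully open); "gripper_force": force on a finger pad.
Only numpy, scipy, OpenCV 4.12 (cv2) and the standard library are available. Lean on these libraries where they do the work, as an engineer would, in place of code of your own. Each camera call takes 0.05 s, during which the arm holds its last target. There are 200 camera calls.

### The job

Check that the small wheel on the bench stand runs freely: with a fingertip on the tyre, flick it spinning anticlockwise (seen from above), take the finger away and let the valve go past the stand's upright plate at least once on its own. Then, when the valve comes round to the plate again on the next or any later turn, brake the wheel gently with a fingertip on the tyre so that it stops there at the first try, the valve facing the plate, and take the hand away. Do not touch the valve, do not grip the wheel, and leave the things around it where they are.

Things in the scene. Friction and masses are not known exactly. Their poses are not given: they have to be found in the camera images.
- wheel (a joint): wheel's angle about its upright axle, rad, not wrapped: grows anticlockwise seen from above; 0 and each multiple of 2 pi: valve facing the plate. Starts at -4.4 to -1.9, so the valve first passes the plate at 0 and may first stop at 2 pi. The hub runs very lightly: from 3 rad/s it coasts 15 to 30 s, losing 0.05 to 0.4 rad/s each second; a 1 N touch on the tyre stops it almost at once
- hub_top (a point): top of the axle at the wheel's centre, on its axis, 90 mm above the work surface. The wheel lies flat: black tyre of round section, 200 mm outside diameter, 40 mm thick, the crown of its upper side a circle of 80 mm radius 85 mm above the work surface; within it a white plastic disc, face 77 mm above the surface. On its rubber buffer it sinks 1 mm for each 3 N pressed, at most 9 mm
- valve (a point): the valve: a black stem 12 mm thick, 30 mm tall, standing up from the white disc 40 mm from the wheel's axis; its top is 106 mm above the work surface. The point is at its foot, on its axis
- park (a point): fixed point on the circle that the foot of the valve runs on, in front of the middle of the plate: the valve is here when it exactly faces the plate
- stand: the fixed grey stand: round foot, axle post and, on a low arm along its +x axis, an upright flat plate 80 mm wide, 125 mm tall and 5 mm thick, whose inner face is 116 mm from the wheel's axis. Seen from the axis the plate spans about 19 degrees to either side. Origin on the wheel's axis at the work surface
- grease_tin: bystander: round tin, 73 mm wide, 92 mm tall; origin at the middle of its underside
- oil_bottle: bystander: small pale bottle with a red spout, 45 mm wide, 165 mm tall; origin at the middle of its underside
- front_hub: bystander: metal bicycle hub lying on its side, 130 mm long (along its y), 55 mm high; origin at the middle of its underside
- spanner: bystander: flat open-ended spanner, 173 mm long (along its y), 6 mm high; origin at the middle of its underside

How it is judged (in metres and radians):
On the way, in this order (a step that is already met when the one before it is completed fails the run):
1. the wheel spins anticlockwise at more than 1 rad/s with nothing touching it (velocity of joint wheel above 1 rad/s and contact force between each of the arm, the fingers and wheel below 0.05 N), for 0.3 s.
2. past the plate once, the valve comes round towards it again, the wheel still running with nothing touching it (value of joint wheel above 4.6 rad and velocity of joint wheel above 0.1 rad/s and contact force between each of the arm, the fingers and wheel below 0.05 N), for 0.05 s.
3. a fingertip on the wheel has stopped it with the valve facing the plate (value of joint wheel above 5.9 rad and contact force between the fingers and wheel above 0.2 N and velocity of joint wheel between -0.05 and 0.05 rad/s and horizontal distance between valve and park below 0.014 m), for 0.05 s.
At the end, for the whole second after the job is handed in: The wheel is at rest (under 0.08 rad/s) with the valve facing the plate, within 14 mm of the middle position along its circle (about 20 degrees either way), at least one full turn after it first passed the plate; the bystanders are within 15 mm of where they stood (horizontal distance between valve and park below 0.014 m and value of joint wheel above 5.9 rad and velocity of joint wheel between -0.08 and 0.08 rad/s and distance of each of grease_tin, oil_bottle, front_hub, spanner from where it was at the start of the episode below 0.015 m); the robot touches nothing.
It fails at once if once the valve has passed the plate, the wheel stops or is turned back anywhere but with the valve facing the plate (value of joint wheel above 0.6 rad and velocity of joint wheel below 0.03 rad/s and horizontal distance between valve and park above 0.015 m).
It fails at once if the valve is touched (contact force between any of the fingers, the arm and wheel_c0 above 0.3 N).
It fails at once if the wheel is gripped or pressed with more than 40 N (contact force between the fingers and wheel above 40 N).
It fails at once if a bystander is pushed, lifted or knocked over (distance of any of grease_tin, oil_bottle, front_hub, spanner from where it was at the start of the episode above 0.02 m).
It also fails if it takes over 58 s, if anything falls off the work surface, if the arm or the gripper's body presses on something with over 40 N, if the wrist force passes 120 N, or if a joint passes its speed limit or range.

## Working session

There is one attempt and no reset: what is moved stays moved. The work goes in short steps, each a Python script; the robot and the scene stay as the last script left them, time stands still between calls to the robot, and variables do not carry over. Pictures are saved under pics/ and viewed, at most 10 in all, crops included, and the job is handed in when it is done.

```bash
mkdir -p pics; python3 - <<'E'
from station import env,status,read_camera
import cv2,pickle
for n in("top","side"):
    c=read_camera(n); pickle.dump(c,open(n+".pkl","wb"))
    cv2.imwrite(f"pics/{n}0.png",c["frame"][:,:,::-1]); print(n,c["camera_matrix"],c["k1"],c["R"],c["t"])
s=status.sense();print(s["time"],s["wrist_force"],s["ee_rot"],env.hold_point_z)
E
```

```text
top [[507.94238151   0.         280.22501527]
 [  0.         507.94238151 210.86021362]
 [  0.           0.           1.        ]] -0.021047102480260142 [[ 0.00828604 -0.99996133  0.00294655]
 [-0.97884763 -0.0087134  -0.20440495]
 [ 0.20442272 -0.00119051 -0.97888198]] [ 140.1632878   508.83519362 1027.25272747]
side [[396.1268497    0.         279.84659505]
 [  0.         396.1268497  211.04346772]
 [  0.           0.           1.        ]] -0.05548941694882866 [[-0.67845664 -0.73451682 -0.01347685]
 [-0.48874173  0.46498393 -0.73818797]
 [ 0.548478   -0.49424183 -0.67446045]] [436.09251952 212.17658127 725.5182642 ]
0.1 [-0.13898377  0.02253063  0.19835175] [ 9.87870842e-01  1.55274517e-01 -5.07318374e-05 -1.01106818e-03] -18.700000000000003
```

View pics/top0.png

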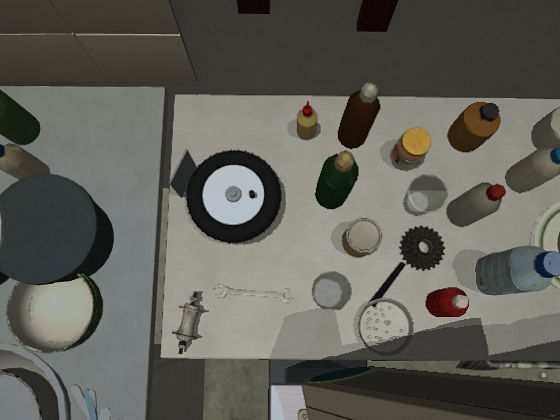

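View pics/side0.png

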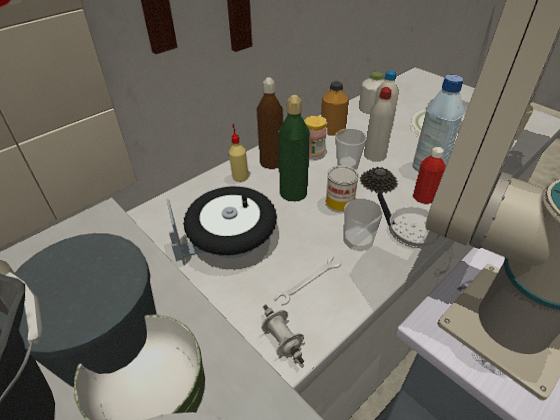

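```bash
cat >v.py <<'E'
import numpy as np,cv2,pickle
def cast(c,uv,z):
    K=c["camera_matrix"];R=np.array(c["R"]);t=np.array(c["t"])
    n=cv2.undistortPoints(np.float64(uv).reshape(-1,1,2),K,np.array([c["k1"],0,0,0.])).reshape(-1,2)
    d=np.c_[n,np.ones(len(n))]@R; o=-R.T@t
    return o+d*((z-o[2])/d[:,2])[:,None]
def proj(c,X):
    p,_=cv2.projectPoints(np.float64(X).reshape(-1,1,3),cv2.Rodrigues(np.array(c["R"]))[0],np.array(c["t"]),c["camera_matrix"],np.array([c["k1"],0,0,0.]));return p.reshape(-1,2)
E
python3 - <<'E'
from v import *
ims=[]
for n,box,seed in(("top",(165,130,125,125),(215,195)),("side",(155,175,130,100),(215,215))):
    c=pickle.load(open(n+".pkl","rb"));f=c["frame"]
    print(n,"cam",-np.array(c["R"]).T@np.array(c["t"]),f[seed[1],seed[0]])
    m=(f.min(2)>140).astype(np.uint8); k,l,st,_=cv2.connectedComponentsWithStats(m)
    b=(l==l[seed[1],seed[0]]).astype(np.uint8);print(st[l[seed[1],seed[0]]])
    cn=max(cv2.findContours(b,0,1)[0],key=cv2.contourArea);h=cv2.convexHull(cn)
    P=cast(c,h,77)[:,:2]; A=np.c_[2*P,np.ones(len(P))];s=np.linalg.lstsq(A,(P**2).sum(1),rcond=None)[0]
    r=np.sqrt(s[2]+s[:2]@s[:2]);print("centre",s[:2],"r",r,np.std(np.hypot(*(P-s[:2]).T)))
    fill=np.zeros_like(b);cv2.fillPoly(fill,[h],1);d=((f.max(2)<70)&(fill>0)).astype(np.uint8)
    k,l,st,ce=cv2.connectedComponentsWithStats(d)
    for i in range(1,k):
        if st[i,4]>8:
            q=cast(c,ce[i],92)[0,:2]-s[:2];print("dark",st[i],ce[i],"rad",np.hypot(*q),"ang",np.arctan2(q[1],q[0]))
    x,y,w,hh=box;ims.append(cv2.resize(f[y:y+hh,x:x+w],(400,int(400*hh/w)),interpolation=cv2.INTER_CUBIC))
H=max(i.shape[0] for i in ims);o=np.zeros((H,800,3),np.uint8)
for j,i in enumerate(ims):o[:i.shape[0],400*j:400*j+400]=i
cv2.imwrite("pics/crop.png",o[:,:,::-1])
E
```

```text
top cam [ 286.9169287   145.8145108  1109.15462045] [181 189 198]
[ 203  165   61   59 2559]
centre [538.01740957 243.60302273] r 63.414354184099885 0.2390978540202688
dark [249 191   6   7  34] [251.79411765 194.08823529] rad 40.36543773649383 ang -1.6679784738189234
side cam [  1.63860966 580.24006602 651.83672776] [216 220 214]
[ 200  195   60   41 1819]
centre [537.26849665 243.20549899] r 64.30972131706616 0.24985324910470735
dark [242 196   6  12  47] [244.46808511 201.12765957] rad 39.63178377198253 ang -1.6814134135359113
```

View pics/crop.png

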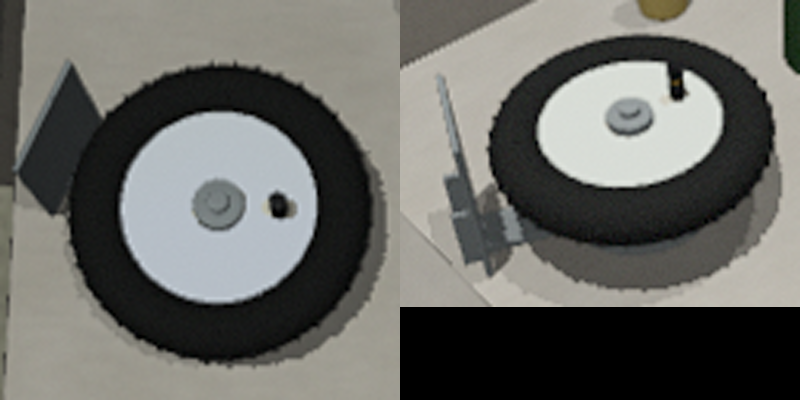

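```bash
python3 - <<'E'
from v import *
c=np.array([537.6,243.4]);t=pickle.load(open("top.pkl","rb"));s=pickle.load(open("side.pkl","rb"))
def rep(P):
    P=P[:,:2]-c;m=P.mean(0);e=P[1]-P[0];print("len",np.hypot(*e),"mid dist",np.hypot(*m),"ang",np.arctan2(m[1],m[0]),"normal",np.arctan2(e[0],-e[1]),np.arctan2(-e[0],e[1]))
rep(cast(t,[(186.6,149),(170.8,182.5)],125))
rep(cast(s,[(155+38/3.077,175+75/3.077),(155+62/3.077,175+172/3.077)],125))
# predicted plate outlines for a candidate angle
for a in (1.2,1.3,1.4,1.1):
    u=np.array([np.cos(a),np.sin(a)]);w=np.array([-u[1],u[0]])
    P=[[*(c+116*u+k*40*w),z] for k in(-1,1) for z in(125,0)]
    print(a,proj(t,P).round(1).tolist(),proj(s,P).round(1).tolist())
E
```

```text
len 76.11826413515168 mid dist 116.30785972106939 ang 1.1619140317958225 normal -1.953203665880784 1.1883889877090092
len 97.82729830937616 mid dist 117.75377878238078 ang 1.2859593626910242 normal -1.9592292800409976 1.1823633735487955
1.2 [[186.0, 150.0], [195.8, 167.7], [169.8, 185.5], [181.5, 199.6]] [[167.5, 199.0], [178.7, 240.7], [174.5, 224.1], [185.8, 266.0]]
1.3 [[182.1, 154.6], [192.4, 171.8], [169.5, 191.4], [181.3, 204.9]] [[166.8, 202.9], [178.2, 244.6], [177.9, 227.3], [189.0, 269.2]]
1.4 [[178.7, 159.5], [189.3, 176.3], [169.9, 197.4], [181.6, 210.3]] [[166.7, 206.8], [178.2, 248.6], [182.0, 230.3], [192.8, 272.2]]
1.1 [[190.3, 145.9], [199.7, 164.0], [170.7, 179.6], [182.2, 194.3]] [[168.7, 195.1], [179.7, 236.8], [171.6, 220.6], [183.2, 262.5]]
```

```bash
cat >>v.py <<'E'
C=np.array([537.6,243.4]);PARK=1.185
from scipy.spatial.transform import Rotation as Ro
phi=np.radians(-120);U=np.array([np.cos(phi),np.sin(phi)]);T=np.array([-U[1],U[0]])
def quat(sgn):
    y=np.array([*(sgn*T),0]);z=np.array([0,0,-1.]);x=np.cross(y,z);return Ro.from_matrix(np.c_[x,y,z]).as_quat()
E
python3 - <<'E'
from v import *
from station import *
t=pickle.load(open("top.pkl","rb"));s=pickle.load(open("side.pkl","rb"))
print("bottle base",cast(t,[(328,203)],0),cast(s,[(294,197)],0))
S=status.sense();t0=S["time"];J=np.array(S["joint_positions"])
p=np.r_[C+80*U,420];
Q=[(np.abs(np.array(j)-J).max(),sg,j) for sg in(1,-1) if (j:=solver.ik(p,quat(sg))) is not None];
for q in Q:print(q)
sg=min(Q,key=lambda q:abs(q[2][5]))[1]
open("sg","w").write(str(sg))
gripper_to(0.0)
e=S["eef_pos"];env.movel([e[0],e[1],420],feed=300)
env.reach(p,quat(sg))
env.movel([*(C+80*U),150],feed=250)
S=status.sense();print(t0,S["time"],S["eef_pos"],S["wrist_force"],S["joint_positions"],S["width"])
ims=[]
for n in("top","side"): ims.append(read_camera(n)["frame"][100:320,100:500])
cv2.imwrite("pics/hover.png",np.vstack(ims)[:,:,::-1])
E
```

```text
bottle base [[537.4752632   37.64871824   0.        ]] [[545.76308419  40.72392954   0.        ]]
(np.float64(1.5763139418801841), 1, array([0.21394404, 0.06276918, 0.10807974, 1.61610688, 0.        ,
       2.30833915]))
(np.float64(2.3006654281884975), -1, array([ 0.21394404,  0.06276918,  0.10807974,  1.61610688,  0.        ,
       -0.83325351]))
0.1 5.7833 [498.78439055 174.29716597 151.31497408] [-0.68157116  0.90851446  0.54047862] [ 2.13792510e-01  1.61798405e-01 -3.46733688e-01  1.05973913e+00
  1.06980395e-05 -8.33235712e-01] 0.0007311924336175413
```

View pics/hover.png

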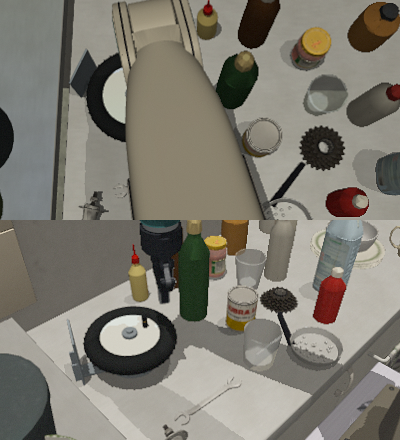

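```bash
cat >>v.py <<'E'
def angle(c):
    """wheel angle (wrapped to +-pi, 0 = facing plate) from a side picture, or None"""
    a=np.linspace(0,2*np.pi,60);pol=proj(c,np.c_[C+60*np.c_[np.cos(a),np.sin(a)],np.full(60,77)])
    f=c["frame"];m=np.zeros(f.shape[:2],np.uint8);cv2.fillPoly(m,[pol.round().astype(np.int32)],1)
    k,l,st,ce=cv2.connectedComponentsWithStats(((f.max(2)<70)&(m>0)).astype(np.uint8))
    for i in np.argsort(-st[1:,4])+1:
        if 25<st[i,4]<100:
            q=cast(c,ce[i],92)[0,:2]-C
            if 34<np.hypot(*q)<46:return (np.arctan2(q[1],q[0])-PARK+np.pi)%(2*np.pi)-np.pi
def watch(n,gap=0.1):
    from station import read_camera,status,env
    for _ in range(n):
        t=status.sense()["time"];c=read_camera("side");a=angle(c);print("%.3f"%t,None if a is None else round(a,3));env.sleep(gap)
    return c
E
python3 - <<'E'
from v import *
from station import *
q=quat(int(open("sg").read()))
P=lambda s,z:[*(C+80*U+s*T),z]
t0=status.sense()["time"]
env.movel(P(-35,95),q,feed=150)
print(status.sense()["eef_pos"],P(-35,95))
hit=env.movel(P(-35,81),None,feed=30,threshold=4)
S=status.sense();print(hit,S["eef_pos"],S["wrist_force"],S["time"]);z=S["eef_pos"][2]
a=angle(read_camera("side"));print("angle",a)
env.movel(P(35,z+6.5),None,feed=150)
S=status.sense();print(S["time"],S["eef_pos"],S["wrist_force"])
watch(6)
env.movel(P(0,100),None,feed=150)
c=watch(5);print(status.sense()["eef_pos"])
cv2.imwrite("pics/after.png",c["frame"][100:320,100:400,::-1])
E
```

```text
[468.04606883 191.78058536  95.62632757] [np.float64(467.28911086754465), np.float64(191.61796769724492), 95]
True [468.33447587 191.69068548  81.83253651] [-0.46976505 -0.83651753  5.15694395] 6.95
angle -2.943819949034557
7.6167 [526.7167883  156.63072405  87.69130498] [-0.36146496 -0.11554599  0.87486229]
7.617 -0.875
7.767 -0.381
7.917 0.174
8.067 0.708
8.217 1.232
8.367 1.748
8.917 -2.8
9.067 None
9.217 None
9.367 None
9.517 -0.618
[497.59641141 174.07877948  99.96464828]
```

```bash
python3 - <<'E'
from v import *
from station import *
P=lambda s,z:[*(C+80*U+s*T),z]
for k in range(2):
    a=status.sense();env.movel(P(0,93),None,feed=60);b=status.sense();env.sleep(0.1);d=status.sense();print(b["time"]-a["time"],a["eef_pos"][2],b["eef_pos"][2],d["eef_pos"][2])
    env.movel(P(0,100),None,feed=60)
env.movel(P(0,90),None,feed=60)
env.sleep(5)
watch(24,0.05)
S=status.sense();print(S["time"],S["wrist_force"],S["eef_pos"])
E
```

```text
0.2665999999999986 99.96464827755335 92.25391860980248 92.74543887617995
0.26670000000000016 100.90235345192349 92.18968453778112 92.63573473841332
16.250 1.433
16.350 1.57
16.450 1.703
16.550 1.831
16.650 1.959
16.750 2.087
16.850 2.208
16.950 2.335
17.050 2.453
17.150 2.596
17.250 2.683
17.350 2.798
17.450 2.901
17.550 3.023
17.650 3.135
17.750 -3.044
17.850 -2.966
17.950 -2.884
18.050 -2.798
18.150 -2.684
18.250 -2.611
18.350 -2.504
18.450 None
18.550 None
18.65 [-0.52847432  0.57850226  0.51201119] [497.60533211 174.13794663  90.00134886]
```

```bash
python3 - <<'E'
import numpy as np
d=[1.433,1.57,1.703,1.831,1.959,2.087,2.208,2.335,2.453,2.596,2.683,2.798,2.901,3.023,3.135,-3.044,-2.966,-2.884,-2.798,-2.684,-2.611,-2.504]
y=np.unwrap(d);t=np.arange(22)*.1-2.1
p,cov=np.polyfit(t,y,2,cov=True);print(p,np.sqrt(np.diag(cov)),np.std(y-np.polyval(p,t)))
# also use earlier: fast phase
e=np.array([-.875,-.381,.174,.708,1.232,1.748]);print(np.polyfit(np.arange(6)*.15,e,2))
E
```

```text
[-0.13427462  0.83193892  3.7668145 ] [0.00661459 0.01438577 0.00651998] 0.01034754699650606
[-0.01111111  3.52985714 -0.88707143]
```

```bash
cat >>v.py <<'E'
psi=0.2891;D=np.array([np.cos(psi),np.sin(psi)]);B=C+80*np.array([np.sin(psi),-np.cos(psi)])
E
python3 - <<'E'
from v import *
from station import *
from scipy.optimize import brentq
S=status.sense();q0=S["joint_positions"];r0=Ro.from_quat(S["ee_rot"])
# orientation with q6 kept: rotate by psi-q1
rv=Ro.from_euler("z",psi-q0[0])*r0
zb=83.2
j0=np.array(solver.ik([*B,zb],rv.as_quat()));print(j0,q0)
ax=np.array([-D[1],D[0],0])
def pose(L,th):  # swing forward by th
    return [*(B+D*L*np.sin(th)),zb+L*(1-np.cos(th))],(Ro.from_rotvec(-ax*th)*rv).as_quat()
def f(L): return np.array(solver.ik(*pose(L,.2)))[1]-j0[1]
for L in(150,250,350):print(L,f(L))
L=brentq(f,150,400);j1=np.array(solver.ik(*pose(L,.2)));print(L,j1-j0,status.sense()["time"])
t=pickle.load(open("top.pkl","rb"));print("oil",cast(t,[(306,136)],0),B)
E
```

```text
[ 1.78497609e-01  3.22358085e-01 -2.97735742e-01  9.50258764e-01
  2.40437345e-04 -9.43778854e-01] [ 2.13873457e-01  2.22882121e-01 -4.16678598e-01  9.30768044e-01
  1.89989916e-04 -8.33176472e-01]
150 -0.07097421049828734
250 -0.041617223530567404
350 -0.012325760902685445
392.08881796903495 [ 3.68147842e-03  0.00000000e+00 -9.73768282e-05 -1.98986710e-01
  2.12004663e-02  5.80648787e-03] 18.65
oil [[695.19970286  86.56365554   0.        ]] [560.40717519 166.71993245]
```

```bash
sed -i 's/^psi=0.2891/psi=0.1782/' v.py; python3 - <<'E'
from v import *
from station import *
from scipy.optimize import brentq
P=lambda s,z:[*(C+80*U+s*T),z]
S=status.sense();q0=S["joint_positions"];r0=Ro.from_quat(S["ee_rot"])
rv=Ro.from_euler("z",psi-q0[0])*r0; zb=83.0
j0=np.array(solver.ik([*B,zb],rv.as_quat()));ax=np.array([-D[1],D[0],0])
def pose(L,th): return [*(B+D*L*np.sin(th)),zb+L*(1-np.cos(th))],(Ro.from_rotvec(-ax*th)*rv).as_quat()
L=brentq(lambda L:np.array(solver.ik(*pose(L,.2)))[1]-j0[1],250,500);j1=np.array(solver.ik(*pose(L,.2)))
print(j0,L,j1-j0)
assert abs(j0[0]-psi)<.01 and abs(j1-j0)[[0,1,2,4,5]].max()<.01
e=np.array([0,0,0,.24,0,0])
env.movel(P(0,104),None,feed=200);print(status.sense()["time"])
env.move_joints(j0+e);S=status.sense();print(S["time"],S["eef_pos"],pose(L,-.24)[0])
env.move_joints(j0-e);S=status.sense();print(S["time"],S["eef_pos"])
watch(8,0.03)
p=S["eef_pos"];env.movel([p[0],p[1],150],None,feed=200)
watch(8,0.03)
E
```

```text
[ 1.77668920e-01  3.08547585e-01 -3.17817991e-01  9.43963288e-01
  1.90238203e-04 -8.33707552e-01] 393.2397598124269 [ 1.81781532e-05  0.00000000e+00 -9.79812774e-05 -2.00097961e-01
  1.01884535e-04  2.84496680e-05]
18.9
19.225 [460.58703062 148.21041378  93.05787879] [np.float64(459.786768852116), np.float64(148.09778143135014), np.float64(94.2710478849256)]
19.9667 [642.40714059 181.45795554  94.47424236]
19.967 2.21
20.050 2.793
20.133 -2.947
20.217 None
20.300 None
20.383 -0.95
20.467 -0.404
20.550 0.166
21.058 -2.789
21.142 None
21.225 None
21.308 -0.951
21.392 -0.452
21.475 0.033
21.558 0.587
21.642 1.109
```

```bash
python3 - <<'E'
from v import *
from station import *
P=lambda s,z:[*(C+80*U+s*T),z]
q=quat(int(open("sg").read()))
env.reach(P(0,130),q);env.movel(P(0,91),None,feed=80)
print(status.sense()["time"]);env.sleep(3.5)
watch(10,0.06);env.sleep(3.5);watch(10,0.06);S=status.sense();print(S["time"],S["eef_pos"])
E
```

```text
22.9833
26.483 0.715
26.592 1.146
26.700 1.561
26.808 1.968
26.917 2.376
27.025 2.76
27.133 -3.126
27.242 -2.773
27.350 None
27.458 None
31.067 2.831
31.175 3.1
31.283 -2.973
31.392 -2.749
31.500 -2.504
31.608 None
31.717 None
31.825 None
31.933 None
32.042 None
32.15 [497.59826564 174.12631667  91.0020288 ]
```

```bash
python3 - <<'E'
from v import *
from station import *
P=lambda s,z:[*(C+80*U+s*T),z]
tz=32.81;est=[];log=[]
while True:
    t=status.sense()["time"]
    if t>tz-0.30:break
    a=angle(read_camera("side"))
    if a is not None and -1.05<a<-0.2:
        v=2.17-.3*(t-31.283);est.append(t+(v-np.sqrt(v*v+.6*a))/.3);tz=np.mean(est)
    log.append((t,a))
t=status.sense()["time"];w=tz-.19-t
if w>0:env.sleep(w)
t1=status.sense()["time"];env.movel(P(0,82.5),None,feed=60)
S=status.sense();print(log,est,tz,t1,S["time"],S["eef_pos"],S["wrist_force"])
watch(3,.1);S=status.sense();print(S["eef_pos"],S["wrist_force"])
E
```

```text
[(32.15, np.float64(-0.778648003941325)), (32.2, np.float64(-0.6720541328996399)), (32.25, np.float64(-0.5646604268389885))] [np.float64(32.57165391235789), np.float64(32.56522369799808), np.float64(32.557933330073126)] 32.56493698014303 32.375 32.6667 [498.55543508 174.63049514  82.94500546] [1.4469216  0.95523846 3.08996065]
32.667 -0.062
32.817 -0.067
32.967 -0.067
[498.0684874  174.43933311  82.83017193] [1.18386633 2.37108067 3.71507077]
```

Stopped at -0.067 rad, well inside the window. Lifting away gently.

```bash
python3 - <<'E'
from v import *
from station import *
P=lambda s,z:[*(C+80*U+s*T),z]
env.movel(P(0,95),None,feed=30);env.movel(P(0,200),None,feed=150)
c=watch(2,.3);cv2.imwrite("pics/end.png",c["frame"][100:400,100:500,::-1])
E
```

```text
34.533 -0.2
34.883 -0.2
```

View pics/end.png

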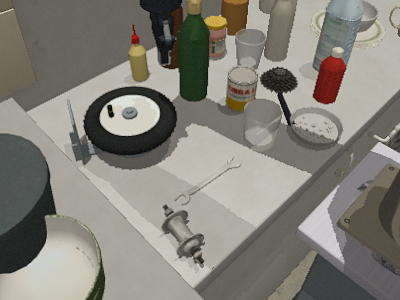

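The picture shows the valve at crop pixel (110,112), facing the plate at (73,130). It is at rest at about -0.2 rad (8 mm), with nothing touched and the bystanders in place.

```bash
python3 -c "
from station import *
print(hand_in())"
```

```text
the job is handed in; nothing more can be done
None
```

I handed the job in with the wheel at rest and the valve about 8 mm short of the plate's middle (limit 14 mm); the lift nudged it back from 3 mm. It needed a second push mid-run because it would have stopped short of the plate. The bystanders look unmoved, and no verdict came back.

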